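Get the rocker shaft from behind the pistons and onto the V-blocks

ROBOT

A 6-joint arm with a two-finger parallel gripper is mounted at the origin on the work surface. World frame = base frame: x ahead of the robot, y to its left, z up, the work surface at z = 0. Lengths are in m, angles in rad, forces in N, time in s.
With the tool pointing down it reaches from about 0.325 to 0.9 m from the base axis. Payload 6.1 kg.
Tool frame: the origin (TCP) lies midway between the tips of the shut fingers; the grasp point (between the pads) lies 19 mm behind it; x points along the fingers, y is the direction in which the jaws open and shut, and the axes are right-handed (so a half turn about x gives the same grasp; the last joint's range is limited). The gripper opens to 85 mm and grips with 20 to 120 N. Pads are 22 mm wide; open, the fingers measure 114 mm over their backs; the gripper's body (76 mm by 85 mm) begins 54 mm behind the grasp point. The pads swing forward as they close: fully open they stand 13 mm farther back than shut.
Start: joints at [-1.403, 0.22, 1.526, -0, 1.395, -0.126], TCP at [0.181, -0.598, 0.231] pointing down, gripper open.
Joint ranges: [-2.98, 2.98], [-0.91, 2.08], [0.09, 2.57], [-1.24, 4.39], [0.2, 2.65], [-2.68, 2.68]. Speed limits (rad/s): [2.57, 2.57, 3.01, 3.14, 3.14, 3.14].

INTERFACE

Orientations are given as [roll, pitch, yaw] about the fixed x, y, z axes, in that order (R = Rz(yaw) Ry(pitch) Rx(roll)).
In Python, from plant import movep, move_l, set_joints, gripper_to, hold, inverse_kinematics, observe, get_image, get_calibration, Unreachable, job_done gives the robot as it stands. Calls block until the motion is done:
- movep(position, orientation): joint-space move of the TCP to a pose.
- move_l(position, feed=0.15, rotation=None, max_force=None): straight line of the TCP; rotation=None keeps the orientation; feed is the mean speed in m/s. With max_force (N) it stops when the force on the tool has changed by that much, and returns True; else False.
- set_joints(angles): joint-space move.
- gripper_to(opening, f_grip=None): finger opening in m; f_grip is the grip in N (None keeps the last); returns when the fingers have stopped.
- hold(seconds).
- inverse_kinematics(position, orientation): joint angles nearest the present ones, or None.
- observe(): the state.
- get_image(name): name is "scene" or "top" or "wrist"; returns (picture, depth): 480x640x3 uint8, red, green, blue; 480x640 float32, m along the optical axis (not along the pixel's ray), 0 where there is no reading.
- get_calibration(name): a dict with "intrinsics" (3x3 intrinsics, pixels), "dist_coeffs" ([k1, k2, p1, p2, k3] as OpenCV has them; the pictures are not rectified), "world_from_camera" (4x4, takes a point from camera to world coordinates). Camera axes: x right, y down, z forward; pixel columns grow to the right and rows downward; lengths in m; the calibration is good to about 2 mm. A picture is of the moment at which its call begins: read the wrist's pose just before it. get_calibration takes no time and is no camera call; for the wrist camera it gives the pose at the moment of the call.
A pose or a line that the arm cannot do raises Unreachable and nothing moves.
- job_done(): hands the job in, once; it reports no verdict.
The state is a dict: "time_s": time; "q": joint angles; "joint_velocities": joint speeds; "joint_torque": joint torques, N m; "eef_pos": TCP position; "tcp_rot": TCP orientation; "ft_force": force on the tool from outside, world axes, zero at the start; "torque": the same for the moment, N m; "opening": finger opening in m.
Only numpy, scipy, OpenCV 4.12 (cv2) and the standard library are available. Lean on these libraries where they do the work, as an engineer would, in place of code of your own. Each camera call takes 0.05 s, during which the arm holds its last target.

TASK

The rocker shaft has to be checked for straightness, but the three pistons with their rods stand in front of it in the parts tray: stand all three upright on the green mat, then lay the shaft down in the pair of V-blocks, midway along them. After that stand each piston back upright on the middle of the pad of its own colour. Set things down gently, never drop or topple one, and leave the oil bottle where it is.

Things in the scene. Friction and masses are not known exactly. Their poses are not given: they have to be found in the camera images.
- rod_red_mid (a point): Piston with connecting rod, cap painted red; loose, 0.3 kg. Stands on its crown (52 mm dia.), 133 mm tall. Point: on its axis, 66 mm above the crown face. z up, x = crank axis. Grip the big end at the top: flat faces 20 mm apart along x, 62 mm wide along y, 27 to 65 mm above the point. The piston is 46 mm high. Starts on the red pad, x within 0.25 rad of square to the shaft.
- rod_yellow_mid (a point): Piston with connecting rod, cap painted yellow; loose, 0.3 kg. Stands on its crown (52 mm dia.), 133 mm tall. Point: on its axis, 66 mm above the crown face. z up, x = crank axis. Grip the big end at the top: flat faces 20 mm apart along x, 62 mm wide along y, 27 to 65 mm above the point. The piston is 46 mm high. Starts on the yellow pad, x within 0.25 rad of square to the shaft.
- rod_blue_mid (a point): Piston with connecting rod, cap painted blue; loose, 0.3 kg. Stands on its crown (52 mm dia.), 133 mm tall. Point: on its axis, 66 mm above the crown face. z up, x = crank axis. Grip the big end at the top: flat faces 20 mm apart along x, 62 mm wide along y, 27 to 65 mm above the point. The piston is 46 mm high. Starts on the blue pad, x within 0.25 rad of square to the shaft.
- pad_red_top (a point): Fixed round red pad, 70 mm dia., 6 mm high, home of the red-capped piston. Point: centre of its top face, 10 mm above the bench. The three pads lie in a row, 76 mm apart, in varying order, in a fixed grey tray 170 x 270 mm with a rim 20 mm high; the row is on the robot's side of the shaft.
- pad_yellow_top (a point): Fixed round yellow pad, 70 mm dia., 6 mm high, home of the yellow-capped piston. Point: centre of its top face, 10 mm above the bench. The three pads lie in a row, 76 mm apart, in varying order, in a fixed grey tray 170 x 270 mm with a rim 20 mm high; the row is on the robot's side of the shaft.
- pad_blue_top (a point): Fixed round blue pad, 70 mm dia., 6 mm high, home of the blue-capped piston. Point: centre of its top face, 10 mm above the bench. The three pads lie in a row, 76 mm apart, in varying order, in a fixed grey tray 170 x 270 mm with a rim 20 mm high; the row is on the robot's side of the shaft.
- shaft_mid (a point): Rocker shaft: loose bright steel round bar, 20 mm dia., 150 mm long, 0.22 kg. Point: its centre; x along its length. Starts in the tray on two black V saddles (tops 40 mm over the bench, 14 mm thick, 52 mm either side of the middle), centre 41 mm over the bench, parallel to the row of pads and 46 mm beyond it. Its middle 70 mm is free to grip.
- vee_seat (a point): Where the shaft's centre is when it lies in the fixed pair of V-blocks, 66 mm over the bench; x along the grooves. Blocks 30 mm long, 50 wide, middles at x = -47 and +47 mm (64 mm free between); 90 degree V, 36 mm wide at the top, 4 mm above the point. Granite plate below, top 36 mm under the point. Fixed dial gauge, 135 mm tall over the bench, at x = 118 to 201 mm, y 25 to 71 mm.
- mat_top (a point): Fixed dark green rubber mat, 280 mm (x) by 150 mm (y), 4 mm thick: side area for the pistons. Point: centre of its top face. It lies left or right of the tray, the V-blocks on the other side.
- oil_mid (a point): Bystander: loose grey oil bottle with black cap, 52 mm dia., 135 mm tall, standing beyond the tray; point at half height. Not to be moved.

How it is judged:
On the way, in this order (a step that is already met when the one before it is completed fails the run):
1. all three pistons stand upright and released on the green mat (x of rod_red_mid in the frame of mat_top between -0.12 and 0.12 m and y of rod_red_mid in the frame of mat_top between -0.055 and 0.055 m and z of rod_red_mid in the frame of mat_top between 0.06 and 0.072 m and angle between each of rod_red_mid, rod_yellow_mid, rod_blue_mid's own z axis and vertical below 0.12 rad and contact force between the fingers and rod_red below 0.2 N and linear speed of each of rod_red, rod_yellow, rod_blue below 0.03 m/s and angular speed of each of rod_red, rod_yellow, rod_blue below 0.3 rad/s and x of rod_yellow_mid in the frame of mat_top between -0.12 and 0.12 m and y of rod_yellow_mid in the frame of mat_top between -0.055 and 0.055 m and z of rod_yellow_mid in the frame of mat_top between 0.06 and 0.072 m and contact force between the fingers and rod_yellow below 0.2 N and x of rod_blue_mid in the frame of mat_top between -0.12 and 0.12 m and y of rod_blue_mid in the frame of mat_top between -0.055 and 0.055 m and z of rod_blue_mid in the frame of mat_top between 0.06 and 0.072 m and contact force between the fingers and rod_blue below 0.2 N), for 0.2 s.
2. the shaft lies released in the V-blocks while all three pistons still stand on the mat (all of step 1 and x of shaft_mid in the frame of vee_seat between -0.015 and 0.015 m and y of shaft_mid in the frame of vee_seat between -0.005 and 0.005 m and z of shaft_mid in the frame of vee_seat between -0.004 and 0.004 m and angle between the x axis of shaft_mid and the x axis of vee_seat, either way round below 0.06 rad and contact force between the fingers and shaft below 0.2 N and linear speed of shaft below 0.03 m/s and angular speed of shaft below 0.3 rad/s), for 0.2 s.
At the end, for the whole second after the job is handed in: Each piston stands upright (0.1 rad), released and at rest on its own colour's pad, within 11 mm of centre; the shaft lies released in both V-blocks (4 mm in height, 5 mm across, 0.06 rad), its middle within 15 mm of midway; the oil bottle is within 20 mm of its start (horizontal distance between rod_red_mid and pad_red_top below 0.011 m and z of rod_red_mid in the frame of pad_red_top between 0.061 and 0.071 m and angle between each of rod_red_mid, rod_yellow_mid, rod_blue_mid's own z axis and vertical below 0.1 rad and contact force between the fingers and rod_red below 0.2 N and linear speed of each of rod_red, rod_yellow, rod_blue, shaft below 0.03 m/s and angular speed of each of rod_red, rod_yellow, rod_blue, shaft below 0.3 rad/s and horizontal distance between rod_yellow_mid and pad_yellow_top below 0.011 m and z of rod_yellow_mid in the frame of pad_yellow_top between 0.061 and 0.071 m and contact force between the fingers and rod_yellow below 0.2 N and horizontal distance between rod_blue_mid and pad_blue_top below 0.011 m and z of rod_blue_mid in the frame of pad_blue_top between 0.061 and 0.071 m and contact force between the fingers and rod_blue below 0.2 N and x of shaft_mid in the frame of vee_seat between -0.015 and 0.015 m and y of shaft_mid in the frame of vee_seat between -0.005 and 0.005 m and z of shaft_mid in the frame of vee_seat between -0.004 and 0.004 m and angle between the x axis of shaft_mid and the x axis of vee_seat, either way round below 0.06 rad and contact force between the fingers and shaft below 0.2 N and distance of oil_mid from where it was at the start of the episode below 0.02 m); the robot touches nothing.
It fails at once if a piston is toppled (angle between any of rod_red_mid, rod_yellow_mid, rod_blue_mid's own z axis and vertical above 0.6 rad).
It fails at once if a piston or the shaft is dropped (falls freely by more than about 13 mm) ((contact force between anything else and rod_red below 0.01 N and linear speed of rod_red above 0.5 m/s) or (contact force between anything else and rod_yellow below 0.01 N and linear speed of rod_yellow above 0.5 m/s) or (contact force between anything else and rod_blue below 0.01 N and linear speed of rod_blue above 0.5 m/s) or (contact force between anything else and shaft below 0.01 N and linear speed of shaft above 0.5 m/s)).
It fails at once if the oil bottle is pushed away or knocked over (distance of oil_mid from where it was at the start of the episode above 0.02 m or angle between oil_mid's own z axis and vertical above 0.5 rad).
It also fails if it takes over 152 s, if anything falls off the work surface, if the arm or the gripper's body presses on something with over 40 N, if the wrist force passes 120 N, or if a joint passes its speed limit or range.

## Working session

There is one attempt and no reset: what is moved stays moved. The work goes in short steps, each a Python script; the robot and the scene stay as the last script left them, time stands still between calls to the robot, and variables do not carry over. Pictures are saved under pics/ and viewed, and the job is handed in when it is done.

```bash
ls; mkdir -p pics; python3 - <<'E'
from plant import *
import cv2,numpy as np
for n in ["scene","top","wrist"]:
    im,d=get_image(n); cv2.imwrite(f"pics/a_{n}.png",im[:,:,::-1]); np.savez(f"pics/a_{n}.npz",im=im,d=d,**{k:np.array(v) for k,v in get_calibration(n).items()})
    c=get_calibration(n); print(n,c["intrinsics"],c["dist_coeffs"],np.round(c["world_from_camera"],3))
print(observe())
E
```

```text
pics
scene [[610.26991584   0.         317.79705169]
 [  0.         610.26991584 243.46443103]
 [  0.           0.           1.        ]] [0.00398649 0.         0.         0.         0.        ] [[-0.193  0.542 -0.818  1.476]
 [ 0.981  0.099 -0.166  0.2  ]
 [-0.009 -0.834 -0.551  0.672]
 [ 0.     0.     0.     1.   ]]
top [[608.27392182   0.         312.45111102]
 [  0.         608.27392182 236.68950764]
 [  0.           0.           1.        ]] [-0.00567305  0.          0.          0.          0.        ] [[-0.021 -0.999  0.045  0.55 ]
 [-1.     0.021  0.003  0.019]
 [-0.004 -0.045 -0.999  1.074]
 [ 0.     0.     0.     1.   ]]
wrist [[337.15814778   0.         320.24374552]
 [  0.         337.15814778 242.14234497]
 [  0.           0.           1.        ]] [-0.03427236  0.          0.          0.          0.        ] [[ 0.289 -0.905 -0.313  0.26 ]
 [-0.957 -0.274 -0.094 -0.574]
 [-0.001  0.326 -0.945  0.373]
 [ 0.     0.     0.     1.   ]]
{'time_s': 0.15, 'q': array([-1.40311389e+00,  2.21049214e-01,  1.52736775e+00,  1.09847253e-06,
        1.39469664e+00, -1.26087150e-01]), 'joint_velocities': array([-0.00131518, -0.00105784, -0.00350077,  0.00077626,  0.00022209,
       -0.00035308]), 'joint_torque': array([ 6.92965768e-04, -4.97484434e+01, -3.89903855e+01, -2.15027276e-04,
        7.14690526e-03,  1.81264079e-05]), 'eef_pos': array([ 0.18090132, -0.59775332,  0.23043763]), 'tcp_rot': array([-1.69759434,  1.56927538,  1.7377677 ]), 'ft_force': array([ 0.13707529, -0.46659847,  0.29656672]), 'torque': array([-0.03792006,  0.03734808,  0.01154417]), 'opening': 0.0850382890526929}
```

View pics/a_top.png

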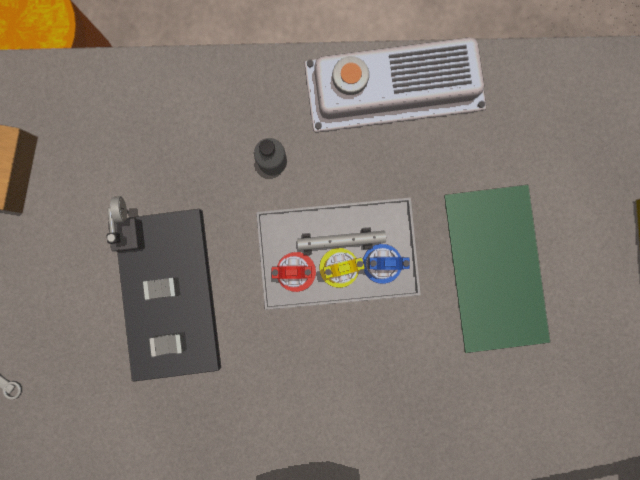

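View pics/a_scene.png

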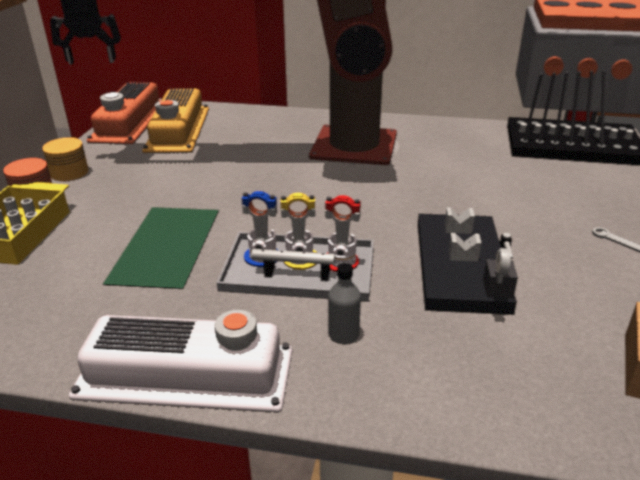

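View pics/a_wrist.png

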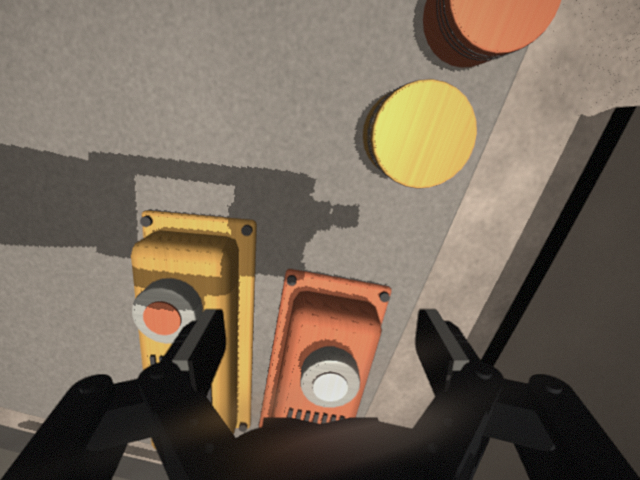

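The top view shows the tray near pixel (338,253). The pistons run red (295,272), yellow (341,268), blue (384,264) from left to right. The shaft is at (340,240), the mat at (497,268) on the −y side, the V-blocks at (159,289) and (166,345) on the +y side, and the bottle at (268,155). Next I measure from colour masks plus depth.

```bash
cat > h.py <<'E'
from plant import *
import cv2,numpy as np
def undist(c,uv):
    return cv2.undistortPoints(np.asarray(uv,float).reshape(-1,1,2),np.array(c["intrinsics"]),np.array(c["dist_coeffs"])).reshape(-1,2)
def onplane(c,uv,z):
    r=undist(c,uv); T=np.array(c["world_from_camera"]); d=np.c_[r,np.ones(len(r))]@T[:3,:3].T; o=T[:3,3]
    return o+d*((z-o[2])/d[:,2])[:,None]
def cloud(c,d):
    v,u=np.mgrid[:480,:640]; r=undist(c,np.c_[u.ravel(),v.ravel()]); z=d.ravel()
    T=np.array(c["world_from_camera"]); P=np.c_[r*z[:,None],z]@T[:3,:3].T+T[:3,3]; P[z==0]=np.nan
    return P.reshape(480,640,3)
def hsvmasks(im):
    h=cv2.cvtColor(im,cv2.COLOR_RGB2HSV).astype(int); H,S,V=h[...,0],h[...,1],h[...,2]
    b=(S>130)&(V>70)
    return {"red":b&((H<8)|(H>172)),"yellow":b&(H>20)&(H<36),"blue":b&(H>105)&(H<128),"green":(S>80)&(H>60)&(H<90)}
E
python3 - <<'E'
from h import *
f=np.load("pics/a_top.npz"); c={k:f[k] for k in ["intrinsics","dist_coeffs","world_from_camera"]}; im=f["im"]; P=cloud(c,f["d"]); m=hsvmasks(im)
Z=P[...,2]
roi=np.zeros((480,640),bool); roi[190:310,250:425]=True
for k in ["red","yellow","blue"]:
    a=m[k]&roi
    hi=a&(Z>0.1)&(Z<.16); lo=a&(Z<0.03)
    print(k,hi.sum(),lo.sum(),np.percentile(Z[hi],[5,50,95]).round(4),np.percentile(Z[lo],[5,50,95]).round(4))
    v,u=np.nonzero(hi); 
    W=onplane(c,np.c_[u,v],0.135)[:,:2]
    (cx,cy),(w,h),ang=cv2.minAreaRect((W*1000).astype(np.float32)); print("  cap",W.mean(0).round(4),cx,cy,w,h,ang)
    v,u=np.nonzero(lo); W=onplane(c,np.c_[u,v],0.01)[:,:2]
    (cc,r)=cv2.minEnclosingCircle((W*1000).astype(np.float32)); print("  pad",cc,r)
g=m["green"]; n,l,s,ce=cv2.connectedComponentsWithStats(g.astype(np.uint8)); i=1+s[1:,4].argmax(); v,u=np.nonzero(l==i)
W=onplane(c,np.c_[u,v],0.004)[:,:2]; print("mat",cv2.minAreaRect((W*1000).astype(np.float32)),np.nanmedian(Z[l==i]))
# V blocks: bright, z 0.05..0.08
roi[:]=False; roi[270:370,130:200]=True
b=roi&(im.min(2)>90)&(Z>.03)
n,l,s,ce=cv2.connectedComponentsWithStats(b.astype(np.uint8))
for i in range(1,n):
    if s[i,4]>80:
        v,u=np.nonzero(l==i); W=onplane(c,np.c_[u,v],0.068)[:,:2]; print("vee",s[i],cv2.minAreaRect((W*1000).astype(np.float32)),np.nanpercentile(Z[l==i],[5,50,95]))
x=Z[270:370:6,140:190:5]; print((x*1000).round())
# shaft
roi[:]=False; roi[225:255,290:395]=True
b=roi&(Z>.04)&(Z<.06); v,u=np.nonzero(b); W=onplane(c,np.c_[u,v],0.047)[:,:2]; print("shaft",cv2.minAreaRect((W*1000).astype(np.float32)))
cv2.imwrite("pics/b_top.png",cv2.resize(im[185:315,250:425,::-1],None,fx=4,fy=4))
cv2.imwrite("pics/b_vee.png",cv2.resize(im[190:390,95:230,::-1],None,fx=3,fy=3))
E
```

```text
red 421 341 [0.1324 0.1384 0.145 ] [0.0055 0.0086 0.0117]
  cap [0.5385 0.0549] 538.42041015625 55.209556579589844 60.1604118347168 18.47455596923828 88.78689575195312
  pad (537.966064453125, 52.53837203979492) 34.452720642089844
yellow 421 368 [0.1321 0.1384 0.1453] [0.0052 0.0086 0.0119]
  cap [ 0.5433 -0.0248] 543.4219970703125 -24.966796875 19.95522117614746 61.58523941040039 14.183006286621094
  pad (542.9976806640625, -24.936620712280273) 36.7335319519043
blue 364 245 [0.133  0.139  0.1451] [0.0057 0.0087 0.0119]
  cap [ 0.549  -0.0956] 549.0767822265625 -95.41819763183594 58.665069580078125 18.487512588500977 88.77590942382812
  pad (548.9544677734375, -98.66685485839844) 33.99123001098633
mat ((455.8708801269531, -371.5448913574219), (0.0, 0.0), 0.0) 0.0035694111521411553
vee [143 278  32  22 557] ((515.5543212890625, 278.1036682128906), (31.3273983001709, 51.63025665283203), 5.124842166900635) [0.0507815  0.06310422 0.06997112]
vee [149 334  33  22 562] ((422.38116455078125, 268.09661865234375), (31.618593215942383, 51.42497253417969), 5.1298322677612305) [0.05173392 0.0632
[... 155 characters left out ...]
 65. 58. 54. 56. 71. 60. 27. 30.]
 [31. 67. 67. 59. 57. 57. 70. 63. 29. 27.]
 [26. 31. 24. 25. 26. 28. 26. 29. 29. 29.]
 [27. 27. 27. 29. 30. 26. 32. 30. 27. 31.]
 [29. 31. 29. 26. 29. 25. 30. 32. 29. 30.]
 [27. 31. 27. 27. 29. 30. 29. 28. 27. 26.]
 [28. 28. 30. 28. 28. 25. 28. 30. 31. 30.]
 [28. 27. 29. 33. 29. 26. 29. 30. 27. 29.]
 [28. 29. 28. 48. 58. 51. 60. 67. 61. 27.]
 [30. 32. 69. 68. 60. 55. 56. 67. 66. 32.]
 [29. 28. 28. 65. 61. 55. 53. 65. 72. 36.]
 [32. 28. 32. 68. 60. 28. 28. 31. 32. 29.]
 [28. 28. 29. 27. 30. 29. 28. 26. 30. 28.]
 [26. 30. 30. 26. 29. 28. 31. 29. 29. 27.]]
shaft ((588.517333984375, -33.63610076904297), (163.75869750976562, 45.64701843261719), 88.77588653564453)
```

View pics/b_top.png

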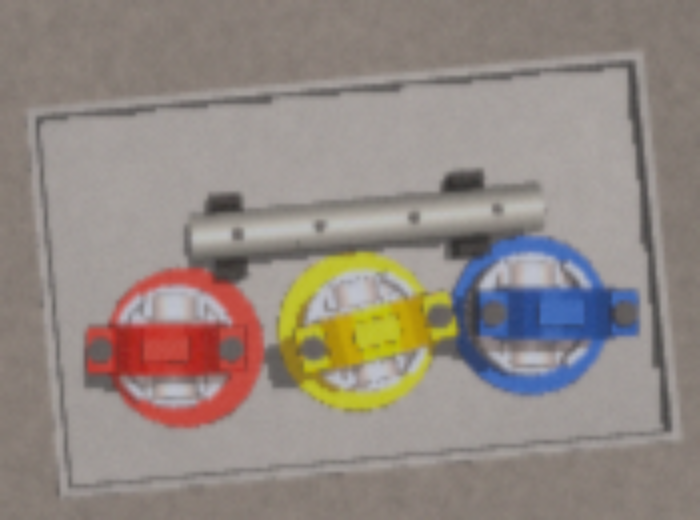

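View pics/b_vee.png

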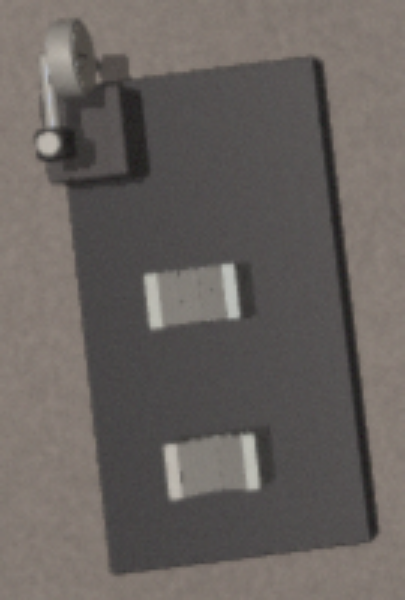

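```bash
cat >> h.py <<'E'
def down(phi):  # jaw direction angle phi (world), tool down
    return [0.0,np.pi/2,phi-np.pi/2]
def snap(n,tag):
    c=get_calibration(n); im,d=get_image(n); c={k:np.array(v) for k,v in c.items()}
    np.savez(f"pics/{tag}.npz",im=im,d=d,**c); cv2.imwrite(f"pics/{tag}.png",im[:,:,::-1]); return c,im,d
def load(tag):
    f=np.load(f"pics/{tag}.npz"); return {k:f[k] for k in ["intrinsics","dist_coeffs","world_from_camera"]},f["im"],f["d"]
E
python3 - <<'E'
from h import *
c,im,d=load("a_top"); hs=cv2.cvtColor(im,cv2.COLOR_RGB2HSV); print(hs[268,497],hs[300,510])
g=(hs[...,0]>65)&(hs[...,0]<85)&(hs[...,1]>70); g[:,:430]=0; g[:,570:]=0
n,l,s,ce=cv2.connectedComponentsWithStats(g.astype(np.uint8)); i=1+s[1:,4].argmax(); v,u=np.nonzero(l==i)
W=onplane(c,np.c_[u,v],0.004)[:,:2]; print("mat",cv2.minAreaRect((W*1000).astype(np.float32)))
q=observe()["q"]
for phi in [0,np.pi]:
    for p in [(0.549,-0.0956),(0.47,-0.3),(.54,.055)]:
        for z in (.1,.3):
            r=inverse_kinematics([*p,z],down(phi)); print(phi,p,z,None if r is None else np.round(r,2))
for phi in (np.pi/2+.09,-np.pi/2+.09): print(phi,np.round(inverse_kinematics([.469,.273,.047],down(phi)),2))
E
```

```text
[ 64  65 113] [ 65  66 108]
mat ((422.4512023925781, -369.6656188964844), (24.127948760986328, 29.895832061767578), 14.004511833190918)
0 (0.549, -0.0956) 0.1 [-0.31  0.19  1.82 -0.    1.13 -0.31]
0 (0.549, -0.0956) 0.3 [-0.31  0.02  1.62 -0.    1.5  -0.31]
0 (0.47, -0.3) 0.1 [-0.71  0.19  1.82 -0.    1.13 -0.71]
0 (0.47, -0.3) 0.3 [-0.71  0.02  1.62 -0.    1.5  -0.71]
0 (0.54, 0.055) 0.1 [-0.04  0.16  1.86 -0.    1.12 -0.04]
0 (0.54, 0.055) 0.3 [-0.04 -0.01  1.65 -0.    1.5  -0.04]
3.141592653589793 (0.549, -0.0956) 0.1 None
3.141592653589793 (0.549, -0.0956) 0.3 None
3.141592653589793 (0.47, -0.3) 0.1 [-0.71  0.19  1.82  0.    1.13  2.43]
3.141592653589793 (0.47, -0.3) 0.3 [-0.71  0.02  1.62  0.    1.5   2.43]
3.141592653589793 (0.54, 0.055) 0.1 None
3.141592653589793 (0.54, 0.055) 0.3 None
1.6607963267948966 [ 0.38  0.24  1.88 -0.    1.02 -1.28]
-1.4807963267948965 [0.38 0.24 1.88 0.   1.02 1.86]
```

```bash
python3 - <<'E'
from h import *
c,im,d=load("a_top"); hs=cv2.cvtColor(im,cv2.COLOR_RGB2HSV)
g=(hs[...,0]>50)&(hs[...,0]<85)&(hs[...,1]>48); g[:,:430]=0; g[:,570:]=0
g=cv2.morphologyEx(g.astype(np.uint8),cv2.MORPH_OPEN,np.ones((3,3),np.uint8))
n,l,s,ce=cv2.connectedComponentsWithStats(g); i=1+s[1:,4].argmax(); v,u=np.nonzero(l==i)
W=onplane(c,np.c_[u,v],0.004)[:,:2]; print("mat",cv2.minAreaRect((W*1000).astype(np.float32)))
movep([.55,-.07,.33],down(0.03)); hold(.2)
snap("wrist","c_wrist"); o=observe(); print(o["time_s"],o["eef_pos"],o["q"].round(2))
E
```

```text
mat ((535.97802734375, -299.8565673828125), (277.74005126953125, 148.46897888183594), 5.708938121795654)
2.725 [ 0.54994867 -0.07052576  0.32985677] [-0.27  0.    1.58 -0.    1.56 -0.3 ]
```

View pics/c_wrist.png

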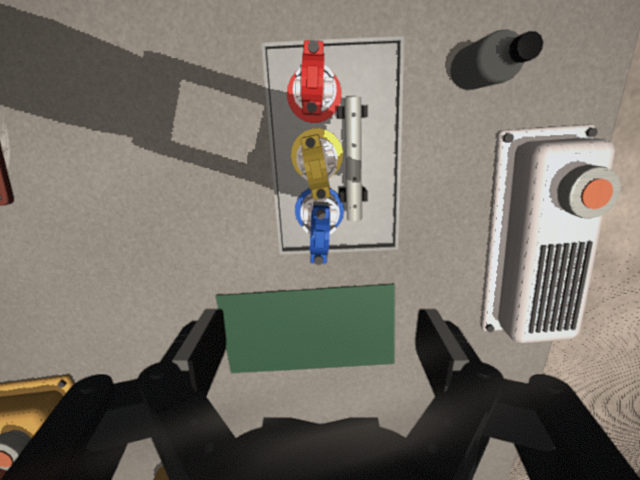

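The wrist view shows the caps at (313,75) red, (317,165) yellow and (320,235) blue. The shaft is at (353,157) and the mat is at the bottom. I'll cross-check these positions against the top view.

```bash
python3 - <<'E'
from h import *
c,im,d=load("c_wrist"); P=cloud(c,d); Z=P[...,2]; m=hsvmasks(im)
roi=np.zeros((480,640),bool); roi[30:275,260:410]=True
for k in ["red","yellow","blue"]:
    a=m[k]&roi; hi=a&(Z>.1); 
    q=P[hi]; print(k,hi.sum(),np.percentile(q[:,2],[5,50,95]).round(3))
    top=q[q[:,2]>0.12]; r=cv2.minAreaRect((top[:,:2]*1000).astype(np.float32)); print("  cloud rect",np.round(r[0],1),np.round(r[1],1),round(r[2],1), np.median(top[:,:2],0).round(4))
    lo=P[a&(Z<.025)]; print("  pad",[np.round(x,1) for x in cv2.minEnclosingCircle((lo[:,:2]*1000).astype(np.float32))])
b=roi&(Z>.038)&(Z<.056); b[:,:335]=0
n,l,s,ce=cv2.connectedComponentsWithStats(b.astype(np.uint8)); i=1+s[1:,4].argmax(); q=P[l==i]; q=q[q[:,2]>.044]
print("shaft",s[i],cv2.minAreaRect((q[:,:2]*1000).astype(np.float32)))
# shaft by brightness, top view and wrist
for tag,(r0,r1,c0,c1) in {"a_top":(222,256,290,395),"c_wrist":(85,228,335,372)}.items():
    c,im,d=load(tag); P=cloud(c,d)
    hs=cv2.cvtColor(im,cv2.COLOR_RGB2HSV); b=np.zeros((480,640),np.uint8)
    Zs=cv2.medianBlur(np.nan_to_num(P[...,2]).astype(np.float32),5)
    b[r0:r1,c0:c1]=((hs[...,1]<45)&(hs[...,2]>75)&(Zs>.034))[r0:r1,c0:c1]
    b=cv2.morphologyEx(b,cv2.MORPH_OPEN,np.ones((3,3),np.uint8))
    n,l,s,ce=cv2.connectedComponentsWithStats(b); i=1+s[1:,4].argmax(); v,u=np.nonzero(l==i)
    W=onplane(c,np.c_[u,v],0.044)[:,:2]; print(tag,s[i],cv2.minAreaRect((W*1000).astype(np.float32)))
E
```

```text
red 1343 [0.134 0.14  0.146]
  cloud rect [537.6  54.8] [61.6 19.5] 89.5 [0.5379 0.0538]
  pad [array([533. ,  61.9]), np.float64(45.2)]
yellow 1057 [0.134 0.14  0.146]
  cloud rect [542.3 -25.9] [19.2 60.7] 12.8 [ 0.5425 -0.0239]
  pad [array([542.3, -23.7]), np.float64(34.3)]
blue 795 [0.135 0.14  0.146]
  cloud rect [548.6 -96.4] [60.7 18.9] 89.2 [ 0.5484 -0.093 ]
  pad [array([ 548.3, -112.8]), np.float64(45.9)]
shaft [ 345   97   23  125 2081] ((588.9970703125, -28.003097534179688), (18.995006561279297, 149.7569122314453), 4.043704032897949)
a_top [ 297  231   89   19 1038] ((589.5606689453125, -26.54205322265625), (20.75322914123535, 150.27906799316406), 4.486278533935547)
c_wrist [ 345   97   18  125 1972] ((588.8197021484375, -28.737625122070312), (20.38412857055664, 151.77642822265625), 4.430671215057373)
```

```bash
cat >> h.py <<'E'
def lower(p,z_expect,force=4):
    # guarded final descent; returns contact z
    move_l([p[0],p[1],z_expect+0.006],feed=0.12)
    hit=move_l([p[0],p[1],z_expect-0.004],feed=0.02,max_force=force)
    return hit,observe()["eef_pos"][2]
def pick(p,phi,zcrown,up=0.285,pre=0.06,f=40):
    gripper_to(pre,20)
    movep([p[0],p[1],up-0.05],down(phi))
    zt=zcrown+0.096
    hit=move_l([p[0],p[1],zt],feed=0.12,max_force=12)
    if hit: print("HIT on approach",observe()["eef_pos"]); return False
    gripper_to(0.0,f); o=observe(); print("grip",o["opening"].round(4),o["ft_force"].round(2),o["eef_pos"].round(4))
    move_l([p[0],p[1],up],feed=0.15); o=observe(); print("lift",o["opening"].round(4),o["ft_force"].round(2)); return True
def place(p,phi,zcrown,up=0.285,rel=0.05):
    movep([p[0],p[1],up],down(phi))
    r=lower(p,zcrown+0.096); print("contact",r,observe()["eef_pos"].round(4)); 
    gripper_to(rel); hold(.1)
    move_l([p[0],p[1],up-0.05],feed=0.15); print("t",observe()["time_s"])
matc=np.array([.536,-.300]); my=np.radians(5.7)
def matp(s): return matc+s*np.array([np.cos(my),np.sin(my)])
E
python3 - <<'E'
from h import *
print(observe()["ft_force"].round(2))
if pick((.5488,-.0962),np.radians(-1),.010):
    place(matp(0.088),0.1,.004)
snap("top","d_top")
E
```

```text
[0.08 0.32 1.37]Traceback (most recent call last):
  File "<stdin>", line 3, in <module>
  File "h.py", line 34, in pick
    gripper_to(0.0,f); o=observe(); print("grip",o["opening"].round(4),o["ft_force"].round(2),o["eef_pos"].round(4))
                                                 ^^^^^^^^^^^^^^^^^^
AttributeError: 'float' object has no attribute 'round'
```

The print call failed after the gripper had closed, so I continue from this state with the blue piston gripped.

```bash
sed -i 's/o\["opening"\].round(4)/round(float(o["opening"]),4)/g' h.py
python3 - <<'E'
from h import *
o=observe(); print(o["time_s"],o["opening"],o["ft_force"].round(2),o["eef_pos"].round(4))
p=(.5488,-.0962)
move_l([*p,.285],feed=.15); o=observe(); print("lift",o["opening"],o["ft_force"].round(2))
if o["opening"]>.015: place(matp(0.088),0.1,.004)
snap("top","d_top")
E
```

```text
5.2333 0.01966224165128996 [ 1.39 -0.31  2.66] [ 0.5493 -0.0963  0.1066]
lift 0.01945854316455115 [ 0.68 -0.18 -3.32]
contact (True, np.float64(0.10055108828603798)) [ 0.6244 -0.2916  0.1006]
t 11.0083
```

View pics/d_top.png

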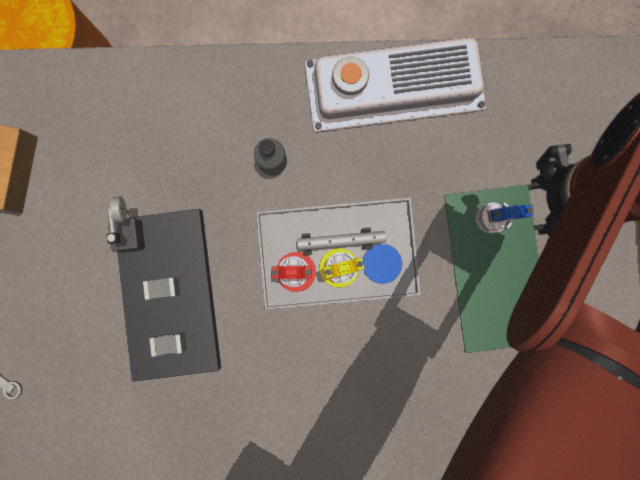

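The blue piston stands upright on the mat at about (500,215), and its empty pad shows at (383,264). Contact height was as expected. Yellow and red are next.

```bash
python3 - <<'E'
from h import *
if pick((.5428,-.0254),np.radians(13.5),.010):
    place(matp(0.0),0.1,.004)
    if pick((.538,.055),np.radians(-.9),.010):
        place(matp(-0.088),0.1,.004)
# park to look from above the tray
movep([.56,-.03,.30],down(.077)); hold(.2)
snap("wrist","e_wrist"); snap("top","e_top"); print(observe()["time_s"])
E
```

```text
grip 0.0193 [0.14 0.52 2.  ] [ 0.5434 -0.0254  0.1066]
lift 0.0192 [-0.44 -0.5  -2.34]
contact (True, np.float64(0.10056358888782818)) [ 0.5367 -0.3003  0.1006]
t 20.05
grip 0.0192 [ 0.55 -0.88  2.68] [0.5386 0.055  0.1066]
lift 0.0194 [-1.05 -0.53 -3.29]
contact (True, np.float64(0.10055188718690497)) [ 0.4491 -0.3092  0.1006]
t 29.625
31.1
```

View pics/e_top.png

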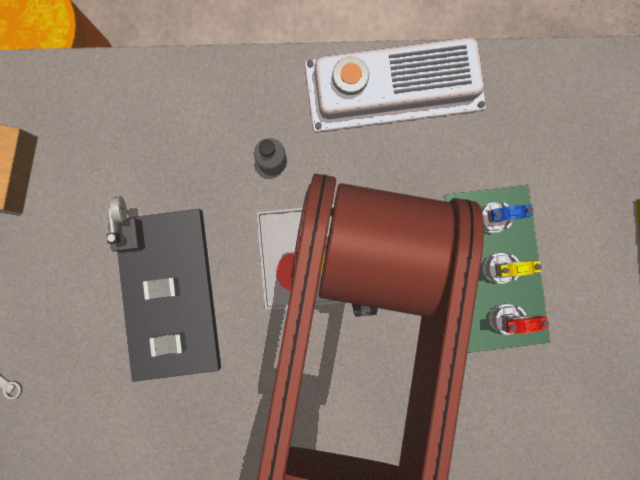

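View pics/e_wrist.png

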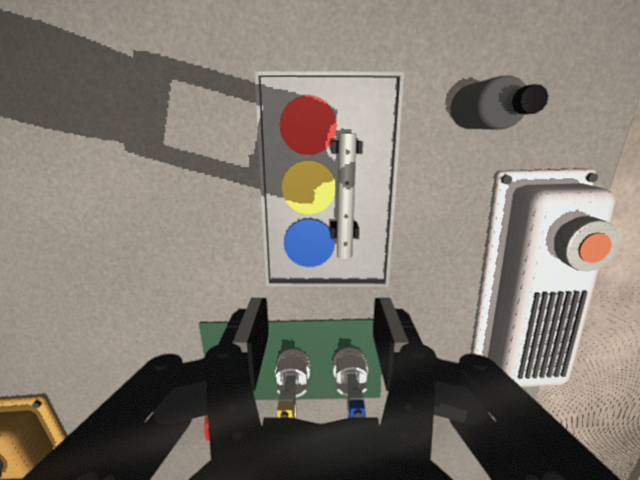

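All three pistons stand on the mat, with bases at (497,216), (502,267) and (509,320) in the top view. The tray now holds only the pads and the shaft. I'll take a closer look at the V-blocks before moving the shaft.

```bash
python3 - <<'E'
from h import *
movep([.469,.19,.30],down(.1)); hold(.2)
snap("wrist","f_wrist"); snap("top","f_top"); print(observe()["time_s"])
for tag,roi in (("e_wrist",(60,290,255,410)),("f_top",(190,310,250,425))):
    c,im,d=load(tag); 
    h=cv2.cvtColor(im,cv2.COLOR_RGB2HSV).astype(int); H,S,V=h[...,0],h[...,1],h[...,2]; b=(S>110)&(V>40)
    for k,mm in {"red":b&((H<8)|(H>172)),"yellow":b&(H>18)&(H<38),"blue":b&(H>105)&(H<128)}.items():
        a=np.zeros((480,640),np.uint8); r0,r1,c0,c1=roi; a[r0:r1,c0:c1]=mm[r0:r1,c0:c1]
        cs,_=cv2.findContours(a,cv2.RETR_EXTERNAL,cv2.CHAIN_APPROX_NONE); cs=max(cs,key=cv2.contourArea)[:,0]
        W=onplane(c,cs,.010)[:,:2]*1000; print(tag,k,[np.round(x,1) for x in cv2.minEnclosingCircle(W.astype(np.float32))],[np.round(x,1) for x in cv2.fitEllipse(W.astype(np.float32))])
E
```

```text
32.3417
e_wrist red [array([537. ,  51.7]), np.float64(34.7)] [array([536.8,  51.8]), array([67.8, 68. ]), np.float64(30.3)]
e_wrist yellow [array([542.4, -23.5]), np.float64(34.6)] [array([542.4, -23.4]), array([67.6, 68. ]), np.float64(130.4)]
e_wrist blue [array([547.8, -99. ]), np.float64(34.5)] [array([547.6, -99.1]), array([66.6, 67.7]), np.float64(2.3)]
f_top red [array([537.9,  53.2]), np.float64(34.6)] [array([537.7,  53. ]), array([67.4, 67.5]), np.float64(40.1)]
f_top yellow [array([543.1, -22.8]), np.float64(34.7)] [array([543.1, -22.7]), array([67.5, 67.9]), np.float64(121.8)]
f_top blue [array([548.8, -98.2]), np.float64(34.1)] [array([548.7, -98.3]), array([66.3, 66.7]), np.float64(15.0)]
```

View pics/f_wrist.png

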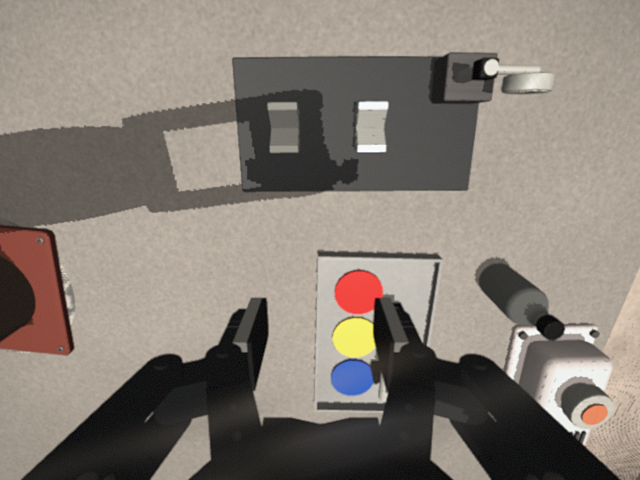

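View pics/f_top.png

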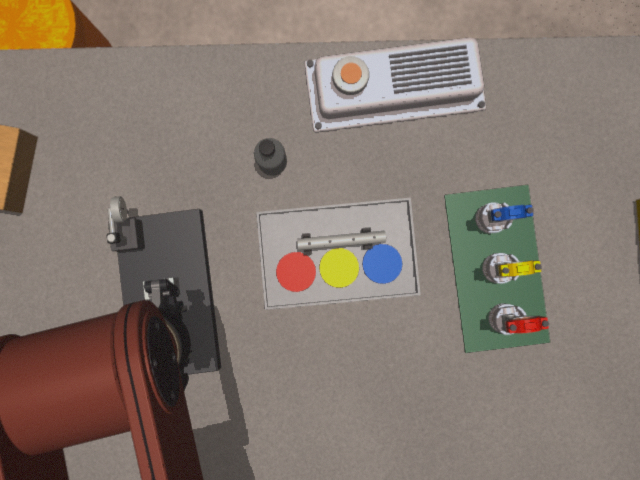

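The wrist view shows the V-blocks at (283,127) and (372,127), with the gauge at (485,75). The top and wrist pad centres agree within 1.5 mm.

```bash
python3 - <<'E'
from h import *
c,im,d=load("f_wrist"); P=cloud(c,d); Z=cv2.medianBlur(np.nan_to_num(P[...,2]).astype(np.float32),3)
b=np.zeros((480,640),np.uint8); b[80:170,255:405]=(Z>.042)[80:170,255:405]
n,l,s,ce=cv2.connectedComponentsWithStats(b); C=[]
for i in range(1,n):
    if s[i,4]>200:
        q=P[l==i]; q=q[(q[:,2]>.045)&(q[:,2]<.08)]; r=cv2.minAreaRect((q[:,:2]*1000).astype(np.float32)); print("cloud",s[i],np.round(r[0],1),np.round(r[1],1),round(r[2],2),np.percentile(q[:,2],[5,95]).round(4))
        hi=q[q[:,2]>.066]; r=cv2.minAreaRect((hi[:,:2]*1000).astype(np.float32)); print("  top",np.round(r[0],1),np.round(r[1],1),round(r[2],2))
        C.append(r[0])
C=np.array(C); print(C.mean(0), np.degrees(np.arctan2(*(C[0]-C[1])[::-1])))
E
```

```text
cloud [ 267  103   33   50 1462] [421.4 266.3] [30.3 49.7] 6.72 [0.0526 0.0705]
  top [420.9 266.3] [30.  49.4] 5.79
cloud [ 356  102   32   50 1442] [514.6 276.3] [29.3 49.5] 5.84 [0.0522 0.0706]
  top [514.7 276.5] [29.1 49.2] 5.92
[467.81484985 271.3760376 ] -173.77792618860198
```

```bash
python3 - <<'E'
from h import *
p=(.5890,-.0278); ph=np.radians(4.3); dz=.020
gripper_to(.06,20); movep([*p,.22],down(ph))
hit=move_l([*p,dz],feed=.12,max_force=12); print(hit,observe()["eef_pos"].round(4))
assert not hit
gripper_to(0,60); o=observe(); print("grip",round(float(o["opening"]),4),o["ft_force"].round(2))
move_l([*p,.24],feed=.15); o=observe(); print("lift",round(float(o["opening"]),4),o["ft_force"].round(2),o["torque"].round(2))
movep([.4685,.272,.24],down(np.radians(6.05)+np.pi/2)); hold(.1)
snap("top","g_top");snap("scene","g_scene"); o=observe(); print(o["time_s"],o["q"].round(2),o["eef_pos"],o["torque"].round(2))
E
```

```text
False [ 0.5897 -0.0279  0.0209]
grip 0.0182 [2.64 0.6  1.62]
lift 0.0181 [ 0.96  0.26 -2.37] [-0.01  0.01 -0.06]
38.9417 [ 0.38  0.02  1.73 -0.    1.39 -1.3 ] [0.46910302 0.2711148  0.23989929] [ 0.   -0.    0.03]
```

View pics/g_scene.png

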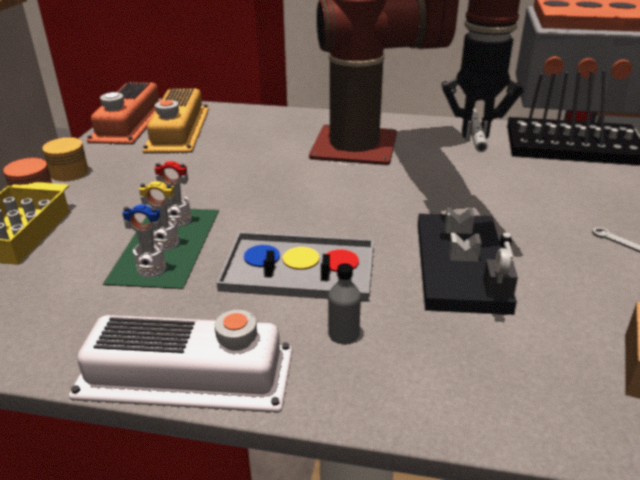

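The shaft is held level over the V-blocks, at (480,135) in the scene view, so I lower it.

```bash
python3 - <<'E'
from h import *
p=(.4685,.272)
move_l([*p,.060],feed=.12)
hit=move_l([*p,.038],feed=.015,max_force=5); o=observe(); print(hit,o["eef_pos"].round(4),o["ft_force"].round(2))
assert hit
gripper_to(.045,20); hold(.1)
e=observe()["eef_pos"]; move_l([e[0],e[1],.24],feed=.15)
movep([.469,.16,.30],down(.1)); hold(.2)
snap("wrist","h_wrist"); snap("scene","h_scene"); print(observe()["time_s"])
c,im,d=load("h_wrist"); P=cloud(c,d)
q=P[60:200,230:420].reshape(-1,3); q=q[(q[:,2]>.0715)&(q[:,2]<.085)]
r=cv2.minAreaRect((q[:,:2]*1000).astype(np.float32)); print(r,np.percentile(q[:,2],[50,95,99]))
E
```

```text
True [0.4685 0.2723 0.0455] [0.98 0.89 3.49]
45.0
((466.31146240234375, 270.88433837890625), (149.8801727294922, 45.7114372253418), 5.269580364227295) [0.0748265  0.07673384 0.07734255]
```

View pics/h_wrist.png

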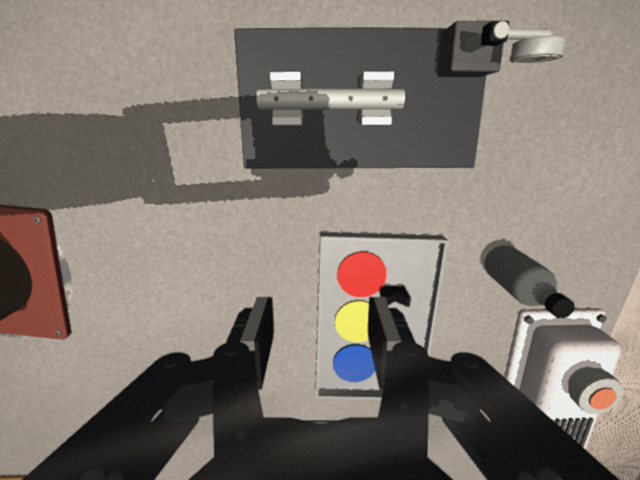

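View pics/h_scene.png

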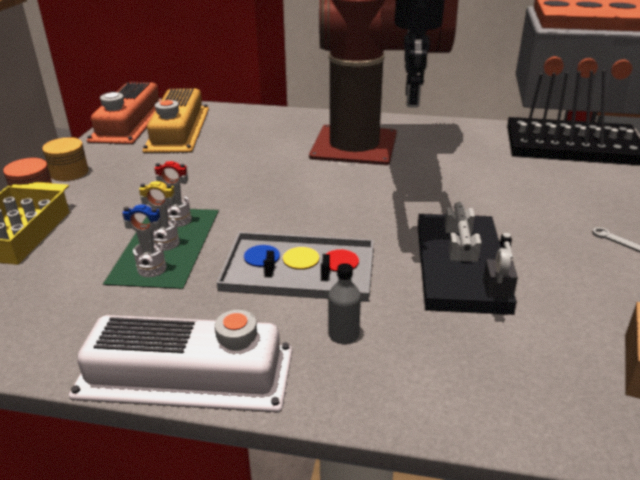

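The shaft lies in both V-blocks, spanning (258,100) to (405,99) in the wrist view. Its top is at 0.0765 m and its middle is about 2 mm from midway. Now I measure where the caps stand on the mat.

```bash
python3 - <<'E'
from h import *
movep([.55,-.20,.33],down(.1)); hold(.2); snap("wrist","i_wrist")
for tag,roi in (("f_top",(190,345,440,560)),("i_wrist",(0,480,150,480))):
    c,im,d=load(tag); P=cloud(c,d); m=hsvmasks(im)
    for k in ("blue","yellow","red"):
        a=np.zeros((480,640),bool); r0,r1,c0,c1=roi; a[r0:r1,c0:c1]=m[k][r0:r1,c0:c1]; q=P[a]; q=q[(q[:,2]>.115)&(q[:,2]<.15)&(q[:,1]<-.2)]
        if len(q)<50: print(tag,k,len(q)); continue
        r=cv2.minAreaRect((q[:,:2]*1000).astype(np.float32)); print(tag,k,np.round(r[0],1),np.round(r[1],1),round(r[2],1),np.percentile(q[:,2],95).round(4))
E
```

```text
f_top blue [ 624.2 -290.2] [19.6 61.1] 5.6 0.1393
f_top yellow [ 536.8 -300. ] [19.9 62.2] 6.2 0.1391
f_top red [ 449.1 -308.1] [20.6 61.8] 5.4 0.1392
i_wrist blue [ 621.7 -276.1] [19.8 30. ] 3.7 0.1391
i_wrist yellow [ 536.  -300.5] [19.4 60.7] 5.2 0.1398
i_wrist red [ 448.1 -308.6] [20.4 60.7] 6.1 0.1396
```

View pics/i_wrist.png

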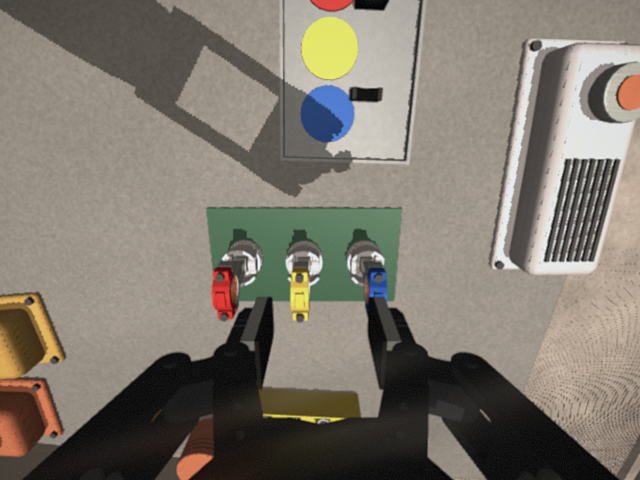

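The caps read as left: red (225,294), yellow (300,295), blue (377,285). Now I return red first, then yellow, then blue.

```bash
python3 - <<'E'
from h import *
ph=np.radians(4.2)
ok=pick((.4488,-.3090),.1,.004) and (place((.5374,.0524),ph,.010),1)
ok=ok and pick((.5365,-.3003),.1,.004) and (place((.5427,-.0231),ph,.010),1)
ok=ok and pick((.6243,-.2912),.1,.004) and (place((.5482,-.0986),ph,.010),1)
movep([.55,-.30,.35],down(.1)); hold(.3)
snap("top","j_top"); snap("scene","j_scene"); snap("wrist","j_wrist"); print(observe()["time_s"],ok)
E
```

```text
grip 0.0202 [ 0.65 -0.84  2.99] [ 0.4492 -0.3093  0.1006]
lift 0.0194 [-0.62  0.12 -2.88]
contact (True, np.float64(0.1065638154257544)) [0.5383 0.0524 0.1066]
t 55.65
grip 0.0196 [0.62 0.17 3.47] [ 0.537  -0.3005  0.1007]
lift 0.0197 [ 0.43  0.59 -3.28]
contact (True, np.float64(0.1066055948953182)) [ 0.5436 -0.0232  0.1066]
t 64.9
grip 0.0196 [-0.67  0.61  3.24] [ 0.6246 -0.2914  0.1007]
lift 0.0198 [-0.16  0.6  -2.86]
contact (True, np.float64(0.10653512374695874)) [ 0.5487 -0.0987  0.1065]
t 73.675
75.05 (None, 1)
```

View pics/j_top.png

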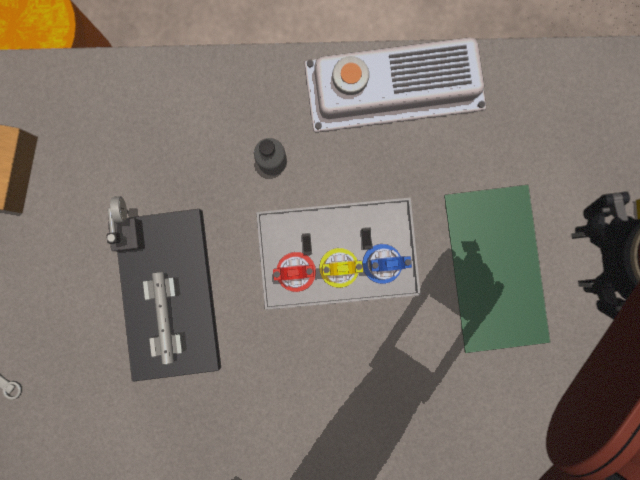

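View pics/j_scene.png

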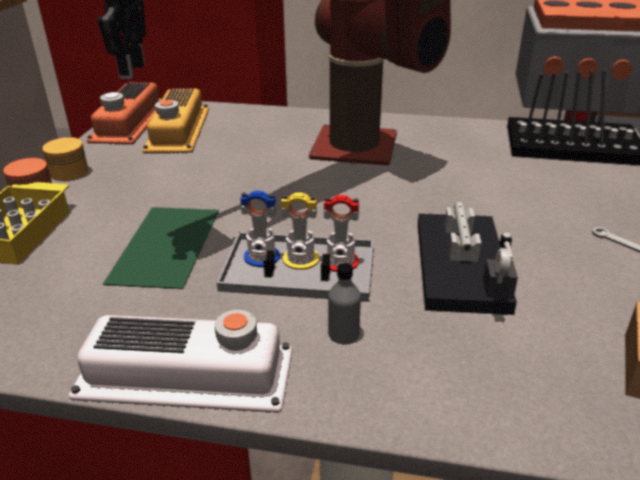

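The pistons stand on their own pads at (294,272), (341,268) and (384,264) in the top view. The shaft lies in the V-blocks at (163,318), and the bottle is still at (268,155). One numeric check before I hand in.

```bash
python3 - <<'E'
from h import *
c,im,d=load("j_top"); P=cloud(c,d); m=hsvmasks(im)
pads={"red":(537.7,53.0),"yellow":(543.1,-22.7),"blue":(548.7,-98.3)}
for k in pads:
    a=np.zeros((480,640),bool); a[190:310,250:425]=m[k][190:310,250:425]; q=P[a]; q=q[(q[:,2]>.115)&(q[:,2]<.16)]
    r=cv2.minAreaRect((q[:,:2]*1000).astype(np.float32)); print(k,np.round(np.array(r[0])-pads[k],1),np.round(r[1],1),np.percentile(q[:,2],95).round(4))
q=P[265:370,135:190].reshape(-1,3); q=q[(q[:,2]>.0725)&(q[:,2]<.085)]
xy=q[:,:2]*1000; print("shaft",cv2.fitLine(xy.astype(np.float32),cv2.DIST_HUBER,0,.01,.01).ravel(),xy[:,0].min(),xy[:,0].max())
a0,_,_=None,0,0
_,i0,_=load("a_top"); dd=np.abs(i0[130:185,245:295].astype(int)-im[130:185,245:295]).mean(); print("bottle diff",dd)
job_done()
E
```

```text
red [ 0.1 -0. ] [19.4 61.8] 0.1457
yellow [-0.  -0.3] [19.9 61.4] 0.1455
blue [-0.5  0.5] [19.1 59.5] 0.1453
shaft [9.9427408e-01 1.0685988e-01 4.6684683e+02 2.7190070e+02] 393.4285136675134 542.2736019152426
bottle diff 3.7032727272727275
the job is handed in; nothing more can be done
```

I moved the three pistons onto the mat, laid the shaft in the V-blocks, and put each piston back upright on the pad of its own colour. I handed the job in at about 75 s of the 152 s allowed; no verdict was reported.

- **Pistons:** in the last top view, each cap centre is within about 1 mm of its pad centre. The heights match an upright piston, and every set-down touched at the expected height.
- **Shaft:** it lies in both V-blocks, about 1–2 mm from midway, at 6.1° (V-block line 6.1–6.2°). After it was set down, its top read 0.0765 m against the 0.076 m expected.
- **Oil bottle:** the arm never went near it, and it shows at the same pixel position as at the start. I compared that patch of image only roughly and did not measure the bottle's position.
- **Disagreements:** the top and wrist cameras differed by 1–2 mm throughout, so I used their averages. One script stopped on a print error just after gripping the blue piston. I carried on from that state with no effect on the job.

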